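# Clamp a leaded glass panel into its jig

## Robot

A 6-joint arm with a two-finger parallel gripper is mounted at the origin on the work surface. World frame = base frame: x ahead of the robot, y to its left, z up, the work surface at z = 0. Lengths are in m, angles in rad, forces in N, time in s.
With the tool pointing down it reaches from about 0.375 to 0.925 m from the base axis. Payload 5.7 kg.
Tool frame: the origin (TCP) lies midway between the tips of the shut fingers; the grasp point (between the pads) lies 19 mm behind it; z points along the fingers, x is the direction in which the jaws open and shut, and the axes are right-handed (so a half turn about z gives the same grasp; the last joint's range is limited). The gripper opens to 88 mm and grips with 3 to 60 N. Pads are 20 mm wide; open, the fingers measure 115 mm over their backs; the gripper's body (75 mm by 178 mm) begins 61 mm behind the grasp point.
Start: joints at [-1.399, 0.359, 1.51, -0, 1.272, -0.115], TCP at [0.17, -0.575, 0.223] pointing down, gripper open.
Joint ranges: [-2.97, 2.97], [-1.01, 2.36], [0.21, 2.38], [-0.96, 4.11], [0.2, 2.71], [-2.98, 2.98]. Speed limits (rad/s): [2.39, 2.39, 3.14, 3.14, 3.14, 3.14].

## Interface

Orientations are given as a unit quaternion [x, y, z, w].
In Python, from bench import move_ptp, servo_line, goto_joints, move_gripper, sleep, inverse_kinematics, capture, PlanningError, close_job, spot_in, silhouettes, current_clock, current_joint_pos, current_qvel, current_joint_torque, current_position, current_orientation, current_force, current_torque, current_finger_gap gives the robot as it stands. Calls block until the motion is done:
- move_ptp(position, orientation): joint-space move of the TCP to a pose.
- servo_line(position, orientation=None, rate=0.15, contact_N=None): straight line of the TCP; orientation=None keeps the orientation; rate is the mean speed in m/s. With contact_N (N) it stops when the force on the tool has changed by that much, and returns True; else False.
- goto_joints(angles): joint-space move.
- move_gripper(opening): finger opening in m; the grip force is fixed at half the most; returns when the fingers have stopped.
- sleep(seconds).
- inverse_kinematics(position, orientation): joint angles nearest the present ones, or None.
- capture(name): name is "scene" or "side" or "wrist"; returns a dict with "image" (384x512x3 uint8, blue, green, red), "range_z" (384x512 float32, m along the optical axis (not along the pixel's ray), 0 where there is no reading), "intrinsics" (3x3 intrinsics, pixels), "R" (3x3) and "t" (3): a world point X has camera coordinates R X + t. Camera axes: x right, y down, z forward; pixel columns grow to the right and rows downward; lengths in m; the calibration is good to about 2 mm. The wrist camera is an equidistant fisheye: a pixel r from the principal point sees the ray r / f radians off the axis. A picture is of the moment at which its call begins.
A pose or a line that the arm cannot do raises PlanningError and nothing moves.
- close_job(): hands the job in, once; it reports no verdict.
Trained networks look in the newest picture that a camera, given by its name, has taken for a name from the list of things; names that differ only in an ending like _2 or _b are one class to them, and where a whole thing is asked for, a point or a joint stands for the part that bears it (a point fixed in the world has none). Each returns a list of dicts, best first, with "conf" (0 to 1); they miss things now and then, are a little off and sometimes report something else, mostly with a low value. They report only what shows in the picture. A call takes as long as a camera call. They do not tell look-alikes from the thing itself.
- spot_in(camera, query): "xy" ([column, row] in pixels, amid what is visible of it).
- silhouettes(camera, query): "region" (384x512 bool, what is visible of it) and "xy" ([column, row] in pixels, amid what is visible of it).
Readings, each from a call of its own:
- current_clock(): time.
- current_joint_pos(): joint angles.
- current_qvel(): joint speeds.
- current_joint_torque(): joint torques, N m.
- current_position(): TCP position.
- current_orientation(): TCP orientation.
- current_force(): force on the tool from outside, world axes, zero at the start.
- current_torque(): the same for the moment, N m.
- current_finger_gap(): finger opening in m.
Only numpy, scipy, OpenCV 4.12 (cv2) and the standard library are available. Lean on these libraries where they do the work, as an engineer would, in place of code of your own. Each camera call takes 0.05 s, during which the arm holds its last target.

## Task

Slide the small leaded glass panel on the cork jig board until it lies flush against both brass fences, in their corner, then push the red handle of the toggle clamp down past its dead point so that the rubber pad holds the panel there by itself. Go by feel and gently: the panel is fragile and the handle must not be forced down once it has come to its stop (stay below 25 N on either). Leave the glass shards, brass weight, dish and brushes where they are.

Things in the scene. Friction and masses are not known exactly. Their poses are not given: they have to be found in the camera images.
- jig: Fixed board, 170 (its x) x 280 (its y) x 18 mm, cork top. Origin: centre of its underside, z up. On it stand two brass fences 10 mm high, 12 mm wide: the side fence along y, inner face at x = +40 mm (y -70 to +42); the end fence along x, inner face at y = +30 mm (x -30 to +52).
- corner (a point): Point on the board's top (18 mm above the table) where the inner faces of the fences meet: jig x = +40, y = +30 mm; axes as the jig's. The panel belongs on the -x, -y side of it: pushed towards the jig's +x it meets the side fence, towards +y the end fence.
- panel: Loose leaded panel of green, amber and red painted glass in a grey lead frame, 70 (its x) x 100 (its y) x 12 mm thick, about 0.2 to 0.35 kg, lying on the cork 10 to 35 mm short of each fence and turned up to 0.2 rad. Origin: centre of its underside. Home, its axes are parallel to the jig's and its origin is at jig x = +5, y = -20 mm.
- panel_corner (a point): Lower corner of the panel at its own x = +35, y = +50 mm: the corner that goes into the fence corner. The panel slides on the cork with 2 to 6 N, up to about 12 N while it rubs askew along a fence; home, the fence stops it dead.
- clamp: Steel toggle clamp on the board behind the end fence; origin on the board's top under its handle pivot, at jig x = +5, y = +117 mm, axes as the jig's. Base 44 x 78 mm, 60 mm high. Its hold-down bar and pad stand raised over the end fence at the start (to about 105 mm above the board). Released before its dead point the clamp springs back open.
- pivot (a point): Middle of the handle's pivot line, which runs along the jig's x, 52 mm above the board (70 mm above the table). The red handle leans from it towards the jig's +y, 56 to 88 degrees above level at the start, and is pushed outwards and down (in the jig's y-z plane) through 0.95 to 1.25 rad: its rivet is worn, so that the first 0 to 0.3 rad is free play.
- pad_spot (a point): Fixed point where the sprung rubber pad (22 mm across) comes down on the panel's top: jig x = +5, y = +2, 12 mm above the board. It meets the panel about 0.25 to 0.3 rad of handle travel before the handle's stop. Locked, it presses with about 30 N.
- handle_ball (a point): Centre of the red ball (24 mm across) at the handle's end, 90 mm from the pivot line; red bar 16 mm thick. It moves lightly (under 4 N), then resists for 0.2 rad up to about 12 N while the pad presses, then falls away at the dead point, 0.05 rad (5 mm) before a firm stop. The handle was bent in use: at its stop it is 2 to 16 degrees above level, which only feel can tell.
- green_shard: Green glass shard, about 60 x 40 x 6 mm, loose on the jig board beside the clamp, -x side; leave it. Origin: underside.
- weight: Brass weight, 28 mm across, 26 mm high, loose on the jig board beside the clamp, +x side; leave it. Origin: centre of its underside.
- amber_shard: Amber glass shard, about 60 x 40 x 6 mm, on the table; leave it. Origin: underside.
- blue_shard: Blue glass shard, about 60 x 40 x 6 mm, on the table; leave it. Origin: underside.
- dish: White paint dish, 100 mm across, 28 mm high; leave it. Origin: centre of its underside.
- brush_a: Paint brush lying on the table; leave it. Origin: under its middle, x along it.
- brush_b: Another paint brush lying on the table; leave it. Origin: under its middle, x along it.
Things that resemble listed ones, but are neither listed nor needed, are in the scene too. There is more than one size of the panel; the job needs the smaller.

How it is judged:
By the outcome, as a careful person would: the job done as asked, in the order asked, and still so for the second after the job is handed in, with the robot touching nothing.
It also fails if it takes over 72 s, if anything falls off the work surface, if the arm or the gripper's body presses on something with over 40 N, if the wrist force passes 120 N, or if a joint passes its speed limit or range.

## Working session

There is one attempt and no reset: what is moved stays moved. The work goes in short steps, each a Python script; the robot and the scene stay as the last script left them, time stands still between calls to the robot, and variables do not carry over. Pictures are saved under pics/ and viewed, and the job is handed in when it is done.

```bash
ls; mkdir -p pics; cat > h.py <<'E'
import numpy as np, cv2
from bench import *
E
python3 - <<'E'
from h import *
for n in ("scene","side","wrist"):
    c=capture(n); cv2.imwrite(f"pics/{n}0.png",c["image"])
    print(n,c["intrinsics"].tolist(),np.round(c["R"],3).tolist(),np.round(c["t"],3).tolist())
    for q in ("panel","clamp","handle_ball","jig","weight","green_shard"):
        for d in spot_in(n,q): print(q,np.round(d["xy"]),round(d["conf"],2))
print(current_clock(),current_orientation())
E
```

```text
pics
scene [[424.85379345379556, 0.0, 253.95979019875048], [0.0, 424.85379345379556, 192.6873340545588], [0.0, 0.0, 1.0]] [[-0.041, 0.999, -0.014], [0.692, 0.018, -0.722], [-0.721, -0.039, -0.692]] [0.017, -0.255, 1.5]
panel [222. 182.] 0.92
panel [209. 230.] 0.87
clamp [257. 240.] 0.75
handle_ball [280. 230.] 0.56
jig [231. 252.] 0.97
weight [261. 270.] 0.5
green_shard [279. 237.] 0.46
side [[432.98418473648996, 0.0, 259.1750952142925], [0.0, 432.98418473648996, 186.21609904234822], [0.0, 0.0, 1.0]] [[-0.969, -0.246, 0.009], [-0.19, 0.723, -0.664], [0.156, -0.645, -0.748]] [0.486, 0.165, 1.261]
panel [254. 180.] 0.75
panel [319. 195.] 0.74
clamp [225. 196.] 0.8
clamp [242. 191.] 0.25
jig [241. 194.] 0.91
weight [211. 198.] 0.64
green_shard [242. 213.] 0.75
wrist [[297.3186396354542, 0.0, 253.76921043620698], [0.0, 297.3186396354542, 194.2198497520998], [0.0, 0.0, 1.0]] [[0.283, -0.959, -0.0], [-0.927, -0.273, 0.259], [-0.248, -0.073, -0.966]] [-0.601, -0.03, 0.39]
panel [11. 21.] 0.93
green_shard [151.  30.] 0.45
1.05 [ 8.00887749e-01 -5.98814503e-01 -4.60484898e-05 -4.65061836e-05]
```

```bash
python3 - <<'E'
import cv2
a=cv2.imread("pics/scene0.png");b=cv2.imread("pics/side0.png")
cv2.imwrite("pics/scene0c.png",cv2.resize(a[140:320,130:370],None,fx=3.3,fy=3.3,interpolation=2))
cv2.imwrite("pics/side0c.png",cv2.resize(b[100:280,140:380],None,fx=3.3,fy=3.3,interpolation=2))
E
```

```text
(no output)
```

View pics/scene0.png

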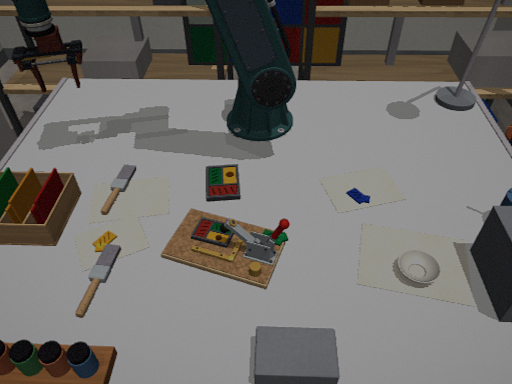

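View pics/scene0c.png

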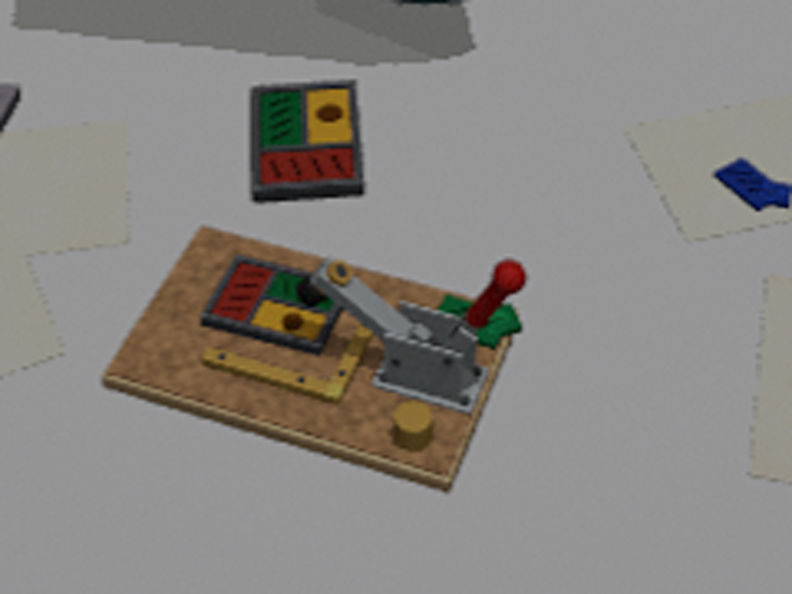

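View pics/side0c.png

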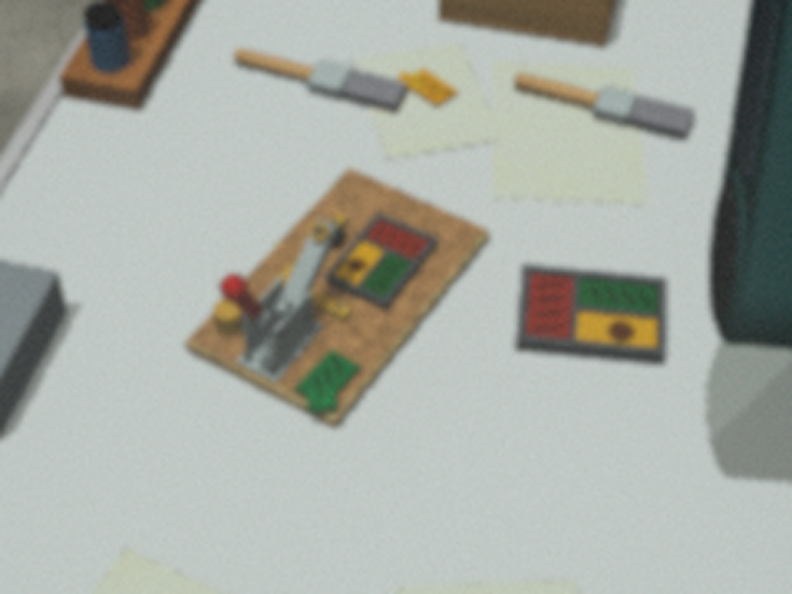

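The scene view shows the small panel on the board at about (212,232), the clamp at (257,240), the red ball at (284,223), the weight at (255,269) and the green shard at (275,236). The larger look-alike panel lies off the board at (222,182). Next I'll get a rough jig pose, then take wrist views.

```bash
cat >> h.py <<'E'
def proj(c,X):
    X=np.atleast_2d(X); P=X@c["R"].T+c["t"]; K=c["intrinsics"]
    if c.get("fish"):
        r=np.linalg.norm(P[:,:2],axis=1); th=np.arctan2(r,P[:,2]); s=K[0,0]*th/np.maximum(r,1e-9)
        return np.c_[P[:,0]*s+K[0,2],P[:,1]*s+K[1,2]]
    return np.c_[P[:,0]/P[:,2]*K[0,0]+K[0,2],P[:,1]/P[:,2]*K[1,1]+K[1,2]]
def ray(c,uv):
    uv=np.atleast_2d(uv).astype(float); K=c["intrinsics"]; d=(uv-K[:2,2])/K[0,0]
    if c.get("fish"):
        th=np.linalg.norm(d,axis=1,keepdims=True); v=np.c_[d/np.maximum(th,1e-9)*np.sin(th),np.cos(th)]
    else: v=np.c_[d,np.ones(len(d))]
    return -c["R"].T@c["t"], v@c["R"]
def onz(c,uv,z):
    o,v=ray(c,uv); return o+v*((z-o[2])/v[:,2])[:,None]
def tri(c1,u1,c2,u2):
    o1,v1=ray(c1,u1);o2,v2=ray(c2,u2);v1=v1[0]/np.linalg.norm(v1);v2=v2[0]/np.linalg.norm(v2)
    s=np.linalg.lstsq(np.c_[v1,-v2],o2-o1,rcond=None)[0]
    a=o1+s[0]*v1;b=o2+s[1]*v2
    return (a+b)/2,np.linalg.norm(a-b)
def cap(n,f=None):
    c=capture(n); c["fish"]=(n=="wrist")
    if f: cv2.imwrite(f,c["image"]); np.savez(f[:-4]+".npz",**c)
    return c
def load(f):
    d=np.load(f); c={k:d[k] for k in d.files}; c["fish"]=bool(c["fish"]); return c
E
python3 - <<'E'
from h import *
c=cap("scene","pics/s1.png"); s=cap("side","pics/d1.png")
for f,z in ((lambda p:np.array(p)/3.3+[130,140],.018),):
    print(onz(c,f([(203,228),(515,335),(448,480),(105,378)]),.018).round(4))
print(onz(s,np.array([(350,168),(490,237),(338,420),(187,345)])/3.3+[140,100],.018).round(4))
print(tri(c,np.array([510,275])/3.3+[130,140],s,np.array([236,288])/3.3+[140,100]))
o,v=ray(load("pics/s1.npz"),[[254,192]])
p=current_position();q=current_orientation();w=cap("wrist"); 
from scipy.spatial.transform import Rotation as R
print("cam in tool",R.from_quat(q).as_matrix().T@((-w["R"].T@w["t"])-p), (w["R"]@R.from_quat(q).as_matrix()).round(3))
E
```

```text
[[ 0.4564 -0.1695  0.018 ]
 [ 0.5636  0.0877  0.018 ]
 [ 0.6963  0.0389  0.018 ]
 [ 0.6143 -0.2203  0.018 ]]
[[ 0.6037 -0.221   0.018 ]
 [ 0.4428 -0.1611  0.018 ]
 [ 0.5283  0.0932  0.018 ]
 [ 0.6871  0.0459  0.018 ]]
(array([0.61979466, 0.07736593, 0.15007759]), np.float64(0.0029736171315404543))
cam in tool [ 0.0010313  -0.07202357 -0.16174374] [[ 1.     0.     0.   ]
 [-0.     0.966 -0.259]
 [-0.     0.259  0.966]]
```

```bash
cat >> h.py <<'E'
from scipy.spatial.transform import Rotation as Rot
import json,os
JIG=dict(o=[0.572,-0.064],yaw=-0.32)
if os.path.exists("jig.json"): JIG=json.load(open("jig.json"))
def jaxes():
    c,s=np.cos(JIG["yaw"]),np.sin(JIG["yaw"]); return np.array([[c,-s,0],[s,c,0],[0,0,1.]])
def J(x,y,z):  # jig mm (z from table, mm) -> world m
    return np.array([*JIG["o"],0])+jaxes()@np.array([x,y,z])/1000
def toJ(P): return (np.atleast_2d(P)-[*JIG["o"],0])@jaxes()*1000
def Q(zt,xt):  # tool z and x dirs in jig axes
    z=np.array(zt,float);z/=np.linalg.norm(z);x=np.array(xt,float);x-=x@z*z;x/=np.linalg.norm(x)
    return Rot.from_matrix(jaxes()@np.c_[x,np.cross(z,x),z]).as_quat()
E
python3 - <<'E'
from h import *
for xt in ([1,0,0],[-1,0,0],[0,1,0],[0,-1,0]):
    print(xt, inverse_kinematics(J(-50,-80,180),Q([0,0,-1],xt)))
q=Q([0,0,-1],[1,0,0])
move_ptp(J(-50,-90,190),q); cap("wrist","pics/w1.png"); print(current_clock())
move_ptp(J(70,-110,190),q); cap("wrist","pics/w2.png"); print(current_clock())
E
```

```text
[1, 0, 0] [-3.78082468e-01  2.82536261e-01  1.74529318e+00 -4.44089210e-16
  1.11376322e+00 -5.80824678e-02]
[-1, 0, 0] None
[0, 1, 0] [-3.78082468e-01  2.82536261e-01  1.74529318e+00 -4.44089210e-16
  1.11376322e+00 -1.62887879e+00]
[0, -1, 0] [-3.78082468e-01  2.82536261e-01  1.74529318e+00 -4.44089210e-16
  1.11376322e+00  1.51271386e+00]
3.2333
3.8417
```

View pics/w1.png

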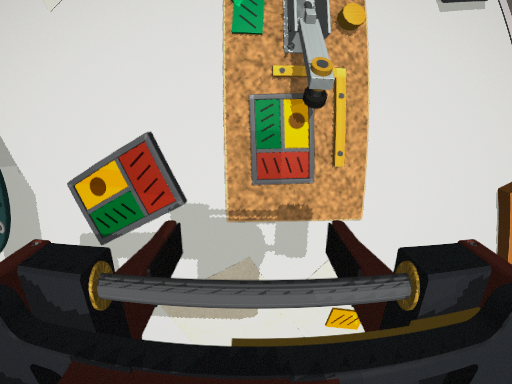

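View pics/w2.png

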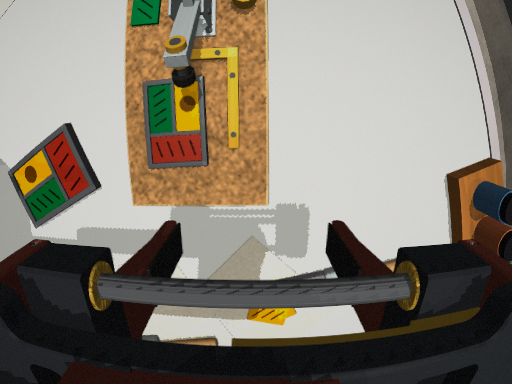

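Both wrist views show the panel upright on the cork (w1: about x 250–314, y 94–185), the fences to its right and above, and the pad overhead at (316,98). I'll zoom in for exact corners.

```bash
python3 - <<'E'
import cv2
a=cv2.imread("pics/w1.png");b=cv2.imread("pics/w2.png")
cv2.imwrite("pics/w1c.png",cv2.resize(a[50:230,210:380],None,fx=3.3,fy=3.3,interpolation=cv2.INTER_CUBIC))
cv2.imwrite("pics/w2c.png",cv2.resize(b[30:210,115:285],None,fx=3.3,fy=3.3,interpolation=cv2.INTER_CUBIC))
E
```

```text
(no output)
```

View pics/w1c.png

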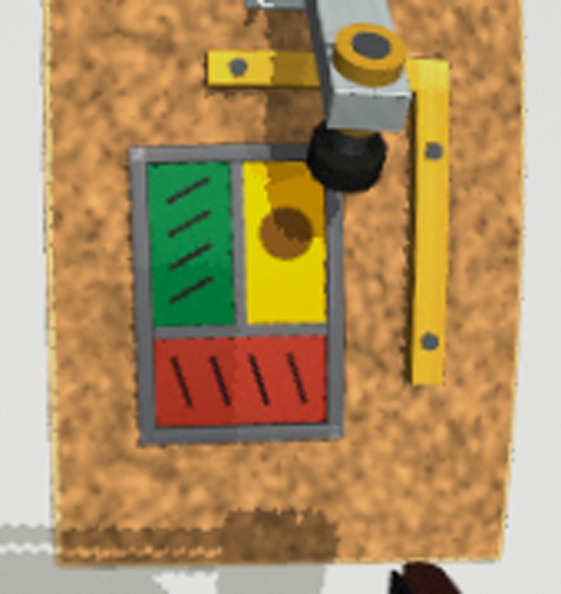

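View pics/w2c.png

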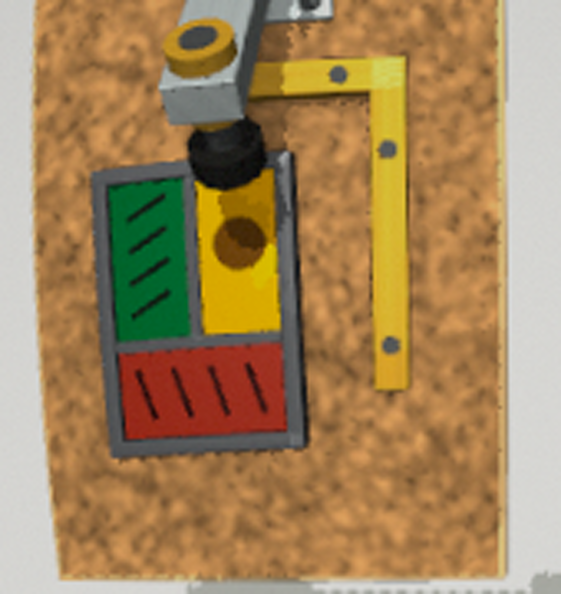

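```bash
python3 - <<'E'
from h import *
from scipy.optimize import least_squares
w1=load("pics/w1.npz");w2=load("pics/w2.npz")
A=lambda p,o:(np.array(p,float)+.5)/3.3-.5+o
o1=np.array([210,50]);o2=np.array([115,30])
L1=[((-30,30,28),(208,87)),((-30,42,28),(208,52)),((52,42,28),(450,61)),((52,-70,28),(443,384)),((40,-70,28),(412,384)),((-85,-140,18),(57,563)),((85,-140,18),(500,560))]
L2=[((40,30,28),(370,97)),((52,42,28),(405,58)),((52,-70,28),(408,389)),((40,-70,28),(375,390)),((-85,-140,18),(60,579)),((85,-140,18),(505,578))]
def T(p,X):
    c,s=np.cos(p[2]),np.sin(p[2]);X=np.array(X)/1000
    return np.array([p[0]+c*X[:,0]-s*X[:,1],p[1]+s*X[:,0]+c*X[:,1],X[:,2]+p[3]]).T
def res(p):
    r=[]
    for w,L,o in ((w1,L1,o1),(w2,L2,o2)):
        r.append(proj(w,T(p,[l[0] for l in L]))-[A(l[1],o) for l in L])
    return np.vstack(r).ravel()
s=least_squares(res,[.572,-.064,-.32,0],loss="soft_l1"); print(s.x,res(s.x).reshape(-1,2).round(1).tolist())
json.dump(dict(o=s.x[:2].tolist(),yaw=s.x[2]),open("jig.json","w")); JIG.update(o=s.x[:2],yaw=s.x[2])
P1=[((-35,50,12),(131,148)),((-35,-50,12),(141,445)),((35,-50,12),(342,437))]
P2=[((-35,50,12),(92,172)),((-35,-50,12),(113,457)),((35,-50,12),(300,447)),((35,50,12),(290,152))]
def resp(p):
    r=[]
    for w,L,o in ((w1,P1,o1),(w2,P2,o2)):
        r.append(proj(w,T([*p[:3],.018+p[3]],[l[0] for l in L]))-[A(l[1],o) for l in L])
    return np.vstack(r).ravel()
t=least_squares(resp,[*J(-20,-40,0)[:2],JIG["yaw"],0],loss="soft_l1")
print("panel jig",toJ([*t.x[:2],0]),"rel yaw",t.x[2]-JIG["yaw"],"dz",t.x[3],resp(t.x).reshape(-1,2).round(1).tolist())
c=load("pics/s1.npz");d=load("pics/d1.npz")
b,e=tri(c,np.array([510,275])/3.3+[130,140],d,np.array([236,288])/3.3+[140,100]); print("ball jig",toJ(b),e)
print("pivot proj",J(5,117,70),"weight?")
for n,z in (("s1",44),("d1",44)):
    pass
E
```

```text
[ 0.57344468 -0.06950291 -0.31547682 -0.00485097] [[-0.0, -0.3], [-0.1, -0.3], [-0.9, 0.4], [-0.7, -0.2], [-1.2, -0.4], [-0.7, 1.1], [0.3, 0.1], [0.6, -0.9], [0.9, 0.2], [0.9, -0.0], [0.1, -0.2], [-0.2, 0.3], [0.6, 0.5]]
panel jig [[-19.95321639 -40.00709966   0.        ]] rel yaw 0.028828431920808306 dz -0.0036606730554969154 [[-0.9, -0.2], [-0.6, -0.1], [0.0, 0.3], [0.1, 0.0], [-0.3, 0.2], [1.9, 0.1], [0.4, -0.3]]
ball jig [[ -1.50642671 154.00164374 150.07759131]] 0.0029736171315404543
pivot proj [0.61449949 0.04017162 0.07      ] weight?
```

Jig and panel fits agree with the stated sizes: the panel is about 25 mm short in x and 20 mm short in y, turned 0.03 rad. Now push towards +x with shut fingers.

```bash
python3 - <<'E'
from h import *
a=np.radians(9); s,c=np.sin(a),np.cos(a)
q=Q([s,0,-c],[0,1,0])
move_gripper(0.0)
move_ptp(J(-84,-42,120),q); print(current_clock(),current_force())
servo_line(J(-84,-42,34),q,rate=.12)
hit=servo_line(J(-84,-42,18),q,rate=.015,contact_N=3); z=current_position()[2]*1000; print("down",hit,z,current_force())
servo_line(J(-84,-42,z+2.5),q,rate=.03); print(current_force())
hit=servo_line(J(-70,-42,z+2.5),q,rate=.05,contact_N=4); print(hit,toJ(current_position()),current_clock())
hit=servo_line(J(-32,-42,z+2.5),q,rate=.02,contact_N=10); print(hit,toJ(current_position()),current_force()@jaxes(),current_clock())
cap("wrist","pics/w3.png");cap("scene","pics/s3.png")
E
```

```text
6.5083 [-0.40347941 -0.73595641 -0.07436002]
down True 18.404574358781936 [-1.16589337 -0.12339394  5.51476263]
[ 0.01498883 -0.14594692  0.23114989]
False [[-69.49340722 -42.027516    20.8532995 ]] 9.0333
True [[-43.48238285 -41.94341231  20.12879053]] [-0.51202856  0.60851416 -0.12812609] 10.3583
```

View pics/w3.png

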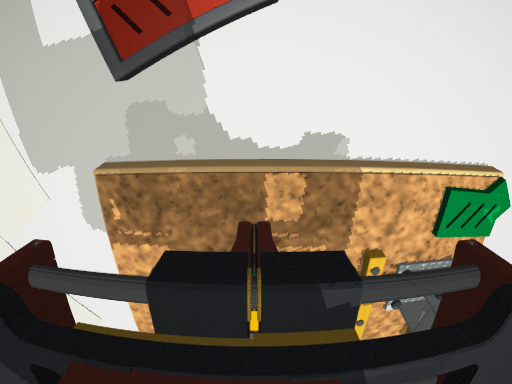

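```bash
python3 - <<'E'
import cv2
a=cv2.imread("pics/s3.png")
cv2.imwrite("pics/s3c.png",cv2.resize(a[170:300,140:310],None,fx=4.4,fy=4.4,interpolation=2))
E
```

```text
(no output)
```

View pics/s3c.png

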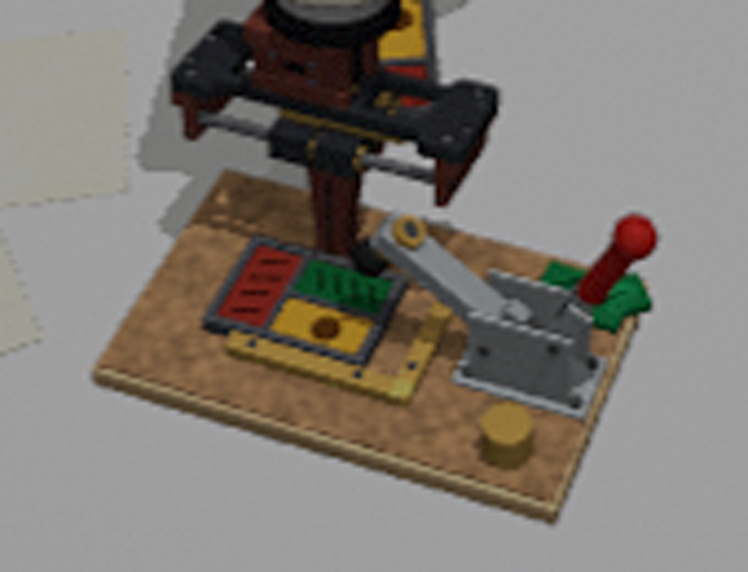

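The panel has moved close to the side fence, with perhaps a small angle left. I'll press again, then push along +y.

```bash
python3 - <<'E'
from h import *
a=np.radians(9); s,c=np.sin(a),np.cos(a)
q=Q([s,0,-c],[0,1,0]); z=20.9
for i in range(2):
    hit=servo_line(J(-30,-42,z),q,rate=.015,contact_N=11); print(hit,toJ(current_position()),current_force()@jaxes(),current_clock())
servo_line(J(-60,-42,z),q,rate=.1)
servo_line(J(-60,-60,70),q,rate=.2)
q=Q([0,s,-c],[1,0,0])
move_ptp(J(6,-118,70),q); servo_line(J(6,-118,z),q,rate=.12)
print(current_clock(),current_force())
hit=servo_line(J(6,-60,z),q,rate=.025,contact_N=14); print(hit,toJ(current_position()),current_force()@jaxes(),current_clock())
cap("wrist","pics/w4.png")
E
```

```text
True [[-43.24760976 -41.91649461  19.54058038]] [-1.6015189  -0.1701942   5.65575844] 10.9333
True [[-43.2322065  -41.92193582  19.46436224]] [-1.11336182 -0.20154782  6.28140281] 11.3833
13.8167 [ 0.87572733 -0.64841342  0.17302044]
True [[  5.97461061 -80.83234374  20.73002583]] [-0.26326963 -3.92829682  2.1721632 ] 15.275
```

View pics/w4.png

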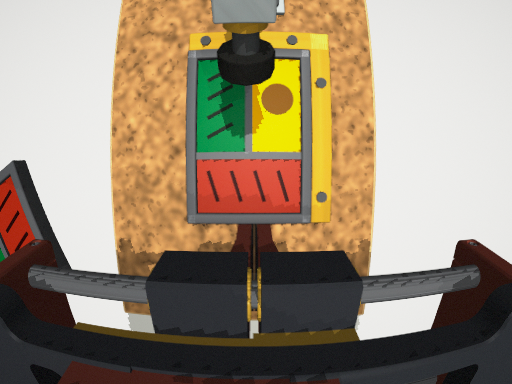

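The panel (188–312, 50–222) is nearly seated, with a thin dark seam at the end fence. I'll nudge again in both directions and look closely.

```bash
python3 - <<'E'
from h import *
a=np.radians(9); s,c=np.sin(a),np.cos(a); z=21
q=Q([0,s,-c],[1,0,0])
hit=servo_line(J(6,-65,z),q,rate=.015,contact_N=14); print(hit,toJ(current_position()),current_force()@jaxes())
servo_line(J(6,-90,z),q,rate=.1)
servo_line(J(6,-100,70),q,rate=.2)
q=Q([s,0,-c],[0,1,0])
move_ptp(J(-62,-28,70),q); servo_line(J(-62,-28,z),q,rate=.12)
hit=servo_line(J(-30,-28,z),q,rate=.025,contact_N=12); print(hit,toJ(current_position()),current_force()@jaxes(),current_clock())
hit=servo_line(J(-30,-28,z),q,rate=.015,contact_N=12); print(hit,toJ(current_position()),current_force()@jaxes(),current_clock())
servo_line(J(-58,-28,z),q,rate=.1)
servo_line(J(-70,-60,70),q,rate=.2)
q=Q([0,s,-c],[1,0,0])
move_ptp(J(6,-105,70),q); servo_line(J(6,-100,z),q,rate=.12)
hit=servo_line(J(6,-60,z),q,rate=.025,contact_N=14); print(hit,toJ(current_position()),current_force()@jaxes(),current_clock())
servo_line(J(6,-90,z),q,rate=.1)
c=cap("wrist","pics/w5.png")
cv2.imwrite("pics/w5c.png",cv2.resize(c["image"][20:235,170:345],None,fx=2.7,fy=2.7,interpolation=cv2.INTER_CUBIC))
E
```

```text
True [[  6.00270489 -80.86820636  20.51781632]] [ 0.25271415 -2.43934504  1.11113764]
True [[-43.41713916 -28.02888776  20.0208834 ]] [ 0.08314432 -0.16053498 -0.23442184] 18.95
True [[-43.25147646 -28.04982348  19.53735618]] [-1.02300165 -0.15096155  4.51507943] 19.4083
True [[  6.10957855 -80.82422979  20.86100892]] [ 0.15950748 -3.35414481  2.21215921] 22.8083
```

View pics/w5c.png

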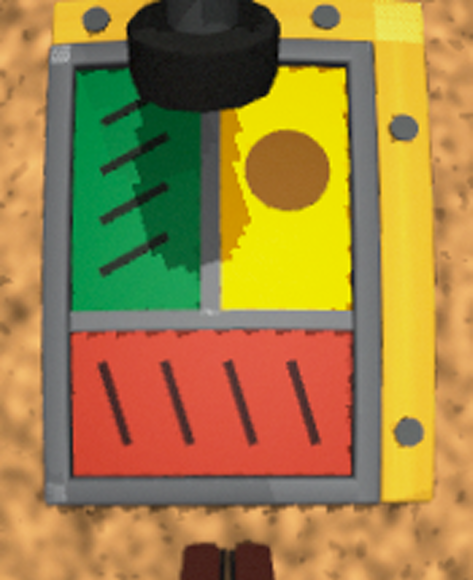

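The panel is flush on both fences, and the repeated stops agree to about 0.1 mm. Now measure the ball from two wrist positions.

```bash
python3 - <<'E'
from h import *
q=Q([0,0,-1],[1,0,0])
servo_line(J(6,-110,120),rate=.25)
move_ptp(J(-25,70,200),q); w1=cap("wrist","pics/w6.png")
def ball(w):
    h=cv2.cvtColor(w["image"],cv2.COLOR_BGR2HSV); m=(((h[...,0]<8)|(h[...,0]>172))&(h[...,1]>170)&(h[...,2]>90)).astype(np.uint8)
    m[230:]=0; return m
u1=[(d["xy"],d["conf"]) for d in spot_in("wrist","handle_ball")]
move_ptp(J(45,100,200),q); w2=cap("wrist","pics/w7.png")
u2=[(d["xy"],d["conf"]) for d in spot_in("wrist","handle_ball")]
print(u1,u2,current_clock())
if u1 and u2:
    p,e=tri(w1,u1[0][0],w2,u2[0][0]); print(toJ(p),e)
cv2.imwrite("pics/w67.png",np.hstack([w1["image"][:260,:400],w2["image"][:260,112:]]))
E
```

```text
[([293.1, 102.4], 0.85)] [([199.0, 143.7], 0.62)] 25.0833
[[  5.39247458 149.93505509 136.25103247]] 0.0022055558499949144
```

View pics/w67.png

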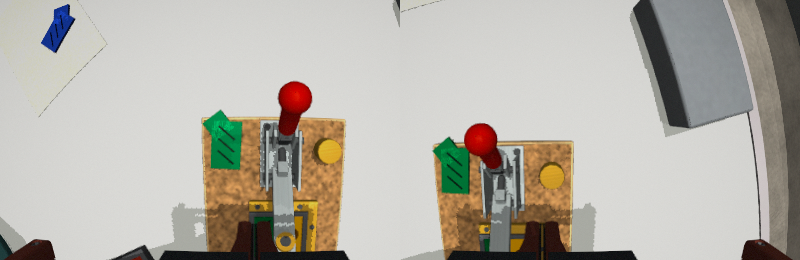

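```bash
python3 - <<'E'
from h import *
P=[]
for f,u in (("w6",(295,98)),("w7",(193,140))):
    w=load(f"pics/{f}.npz"); h=cv2.cvtColor(w["image"],cv2.COLOR_BGR2HSV)
    m=(((h[...,0]<8)|(h[...,0]>172))&(h[...,1]>150)&(h[...,2]>60)).astype(np.uint8); m[230:]=0
    mm=np.zeros_like(m); cv2.circle(mm,u,30,1,-1); m&=mm
    d=cv2.distanceTransform(m,cv2.DIST_L2,5); r=d.max(); y,x=np.where(d>r-.7); print(f,x.mean(),y.mean(),r); P+=[w,[x.mean(),y.mean()]]
p,e=tri(*P); b=toJ(p)[0]; print(b,e, "r",np.hypot(b[1]-117,b[2]-70),"deg",np.degrees(np.arctan2(b[2]-70,b[1]-117)))
for k in (0,2):
    for th in (60,64,68,72): print(th,proj(P[k],J(5,117+90*np.cos(np.radians(th)),70+90*np.sin(np.radians(th)))).round(1))
E
```

```text
w6 294.5 97.5 15.981398
w7 192.5 139.5 15.787598
[  3.9933558  153.57179259 151.50403706] 0.00030066649519021164 r 89.33310736066358 deg 65.83368130950802
60 [[295.4  86.4]]
64 [[295.9  93.7]]
68 [[296.4 101.7]]
72 [[296.7 110. ]]
60 [[194.5 127.3]]
64 [[193.8 135.2]]
68 [[193.4 143.5]]
72 [[193.1 152.2]]
```

The ball is at 66° above level, radius 89 mm, which fits the 90 mm given. Now push along the arc with shut fingertips: coarse first, then in fine force-logged steps.

```bash
cat >> h.py <<'E'
def pose(th,back=0):
    ph=np.radians(np.interp(th,[5,66],[12,40])); t=np.radians(th)
    z=np.array([0,np.sin(ph),-np.cos(ph)])
    p=np.array([4.5,117+90*np.cos(t),70+90*np.sin(t)])-(12+back)*z
    return J(*p),Q(z,[1,0,0])
def ft(th):
    f=current_force()@jaxes(); t=np.radians(th); return -(f[1]*np.sin(t)-f[2]*np.cos(t)),f.round(1)
E
python3 - <<'E'
from h import *
P,q=pose(78,35); move_ptp(P,q)
P,q=pose(78); servo_line(P,q,rate=.12); print(current_clock(),current_force())
for th in np.arange(72,35,-6.):
    P,q=pose(th); hit=servo_line(P,q,rate=.05,contact_N=8); f,F=ft(th); print(th,hit,round(f,1),F,current_clock())
    if hit: break
E
```

```text
26.2583 [0.45202436 0.33529804 0.84004884]
72.0 False 1.0 [ 0.2 -1.   0.4] 26.6
66.0 False 0.9 [ 0.7 -0.6  0.7] 26.9417
60.0 False 0.5 [-0.1 -0.6 -0.1] 27.2833
54.0 False 0.0 [0.2 0.4 0.5] 27.625
48.0 False -1.2 [ 0.4  1.  -0.6] 27.9667
42.0 False 0.7 [ 0.4 -0.1  0.9] 28.3083
36.0 False 0.1 [0.3 0.1 0.1] 28.65
```

```bash
python3 - <<'E'
from h import *
c=cap("scene","pics/s8.png"); d=cap("side","pics/d8.png")
f=lambda a:cv2.resize(a,None,fx=2.8,fy=2.8,interpolation=2)
cv2.imwrite("pics/sd8.png",np.hstack([f(c["image"][160:300,180:320]),f(d["image"][100:240,170:310])]))
E
```

```text
(no output)
```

View pics/sd8.png

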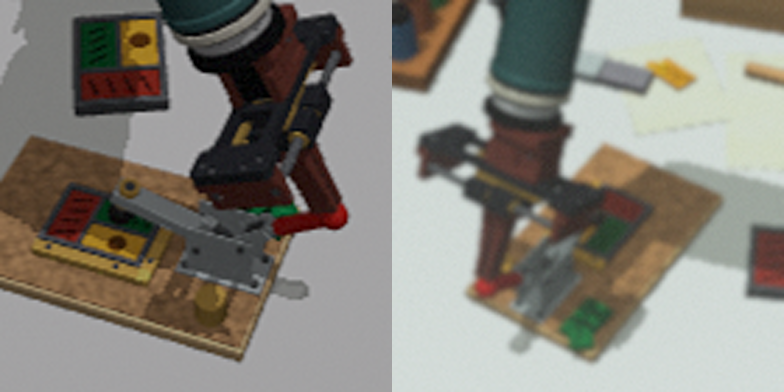

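The fingertips are on the red ball, the handle has been swung well out and the pad is coming down. On to fine steps.

```bash
python3 - <<'E'
from h import *
def thnow():
    # invert: TCP -> theta
    p=toJ(current_position())[0]; ts=np.arange(-5,60,.05)
    return ts[np.argmin([np.linalg.norm(toJ(pose(t)[0])[0]-p) for t in ts])]
th=36.; prev=0; peak=0; log=[]
while th>-3 and current_clock()<60:
    th-=1.5 if peak<3 else 1.0
    P,q=pose(th); hit=servo_line(P,q,rate=.014,contact_N=9); f,F=ft(th); a=thnow()
    print(round(th,1),hit,round(a,1),round(f,1),F,round(current_clock(),2)); peak=max(peak,f)
    if f>18 or (hit and prev<4): break
    if hit: th=a
    prev=f
    if peak>7 and f<4 and not hit: print("dropped?")
E
```

```text
34.5 False 34.5 0.4 [-0.4 -0.5  0.1] 29.07
33.0 False 32.9 0.2 [-0.2 -0.4 -0. ] 29.38
31.5 False 31.4 0.1 [ 0.3 -0.5 -0.2] 29.7
30.0 False 29.9 -0.3 [ 0.5  0.4 -0.1] 30.02
28.5 False 28.4 0.1 [0.8 0.7 0.5] 30.33
27.0 False 26.9 0.6 [ 0.  -1.1  0.1] 30.65
25.5 False 25.4 -0.9 [-0.3  0.7 -0.7] 30.97
24.0 False 23.9 -0.2 [-0.7  0.7  0.1] 31.28
22.5 False 22.4 -0.6 [ 0.8 -0.5 -0.9] 31.6
21.0 False 21.0 0.9 [-1.1 -0.6  0.7] 31.92
19.5 False 19.5 1.2 [0.4 0.2 1.4] 32.23
18.0 False 18.0 2.7 [0.  0.4 3. ] 32.55
16.5 False 16.5 4.1 [-0.3  0.6  4.5] 32.87
15.5 False 15.6 4.6 [0.3 0.5 4.9] 33.12
14.5 False 14.6 5.0 [-0.2  1.9  5.7] 33.38
13.5 False 13.7 5.2 [-0.1  2.5  6. ] 33.64
12.5 False 12.7 6.0 [-0.   1.2  6.4] 33.9
11.5 False 11.7 5.2 [-0.7  2.2  5.8] 34.16
10.5 False 10.6 4.9 [0.  1.2 5.2] 34.42
9.5 False 9.6 4.8 [0.7 1.9 5.2] 34.67
8.5 False 8.5 5.1 [-0.1  2.1  5.5] 34.93
7.5 False 7.3 3.1 [0.7 2.1 3.4] 35.19
6.5 False 6.2 1.7 [0.8 0.3 1.7] 35.45
5.5 False 5.1 -0.1 [-1.2 -0.1 -0.1] 35.71
4.5 False 4.3 -0.7 [-0.4 -0.1 -0.8] 35.97
3.5 False 3.4 -0.2 [-0.3  0.6 -0.2] 36.23
2.5 False 2.4 0.0 [ 1.3 -0.1  0. ] 36.48
1.5 False 1.6 1.5 [ 0.3 -0.3  1.5] 36.74
0.5 False 0.8 5.0 [-0.5 -0.2  5. ] 37.0
-0.5 False 0.2 9.5 [-2.2 -0.8  9.5] 37.26
-1.5 False -0.5 12.2 [-2.8 -0.5 12.2] 37.52
-2.5 False -1.1 14.6 [-2.6 -1.2 14.7] 37.77
-3.5 False -1.7 17.9 [-3.2 -2.  18. ] 38.03
```

The force rose to 6 N, fell away near 5–6°, and firmed up from about 2°, reaching 18 N at most. That is the stop. Back off and check.

```bash
python3 - <<'E'
from h import *
p=current_position()
servo_line(p+[0,0,.004],rate=.03); print(current_force())
servo_line(p+[0,0,.11],rate=.15)
q=Q([0,0,-1],[1,0,0])
move_ptp(J(45,100,200),q); w2=cap("wrist","pics/w9.png")
move_ptp(J(-60,-95,190),q); w=cap("wrist","pics/w10.png"); c=cap("scene","pics/s10.png"); print(current_clock())
cv2.imwrite("pics/w910.png",np.hstack([w2["image"][:260,112:],w["image"][:260,112:]]))
cv2.imwrite("pics/w10c.png",np.hstack([cv2.resize(w["image"][40:220,210:370],(533,600),interpolation=2)]))
cv2.imwrite("pics/s10c.png",cv2.resize(c["image"][190:300,150:310],None,fx=4.5,fy=4.5,interpolation=2))
E
```

```text
[-0.67578025 -0.5109865   5.56976538]
40.8333
```

View pics/w910.png

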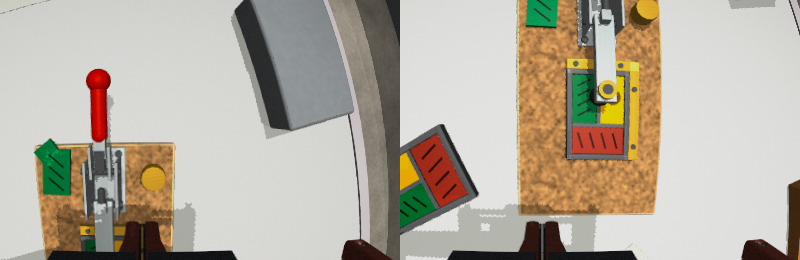

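View pics/w10c.png

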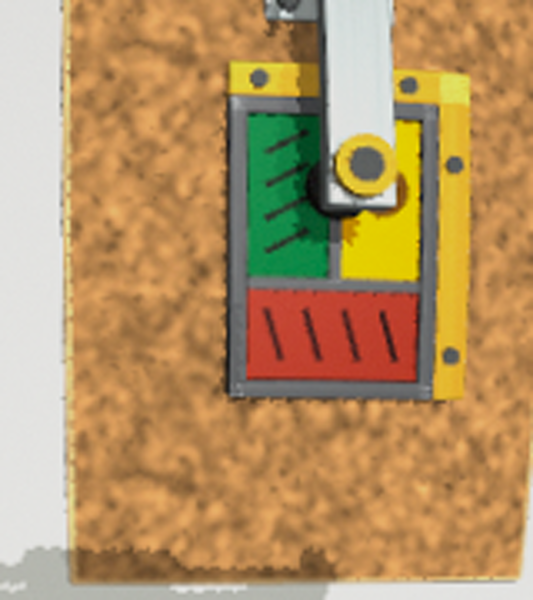

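View pics/s10c.png

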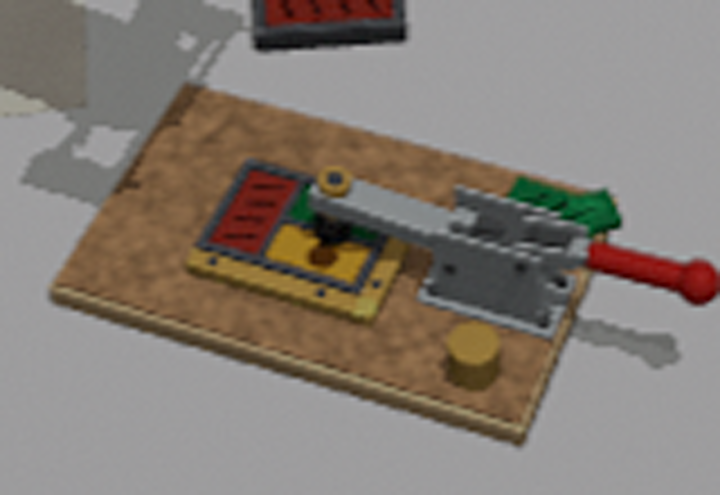

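The handle stays down (tip at (98,75)), the pad is on the panel, the panel is flush in the corner, and the shard and weight haven't moved. Handing in.

```bash
python3 -c "
from bench import *
print(current_force(),current_clock()); close_job()"
```

```text
[ 1.30359781 -0.31094151 -0.24237117] 40.8333
the job is handed in; nothing more can be done
```

The panel is in the fence corner and the toggle clamp is locked on it. I handed the job in at 40.8 s with the robot clear of everything.

- **Panel:** I slid it with shut fingertips against the side fence, then the end fence, and then nudged it again both ways. The stop limits were 10–14 N, though I did not log the peak push forces. The repeat pushes stopped at the same place to about 0.1–0.2 mm. The close-up pictures show it flush on both fences, before and after clamping.
- **Clamp:** I pushed the ball along its arc from about 66° above level. Resistance rose to about 6 N (up to 12 N was expected), fell away near 5–6°, and the handle met a firm stop at about 2°. I ended the push at 17.9 N, below the 25 N limit. My command ran about 5° past where the stop was first felt, because the 9 N per-step stop did not trigger as the force built up gradually.
- **After release:** The handle stayed down by itself and the pad is on the panel.
- **Other items:** The green shard and brass weight look unmoved. I did not re-check the dish, brushes or other shards, but the arm never went near them.

One measurement disagreed. The first scene/side camera estimate of the ball was about 6 mm off in x, so I used the wrist-camera measurement instead, which agreed to 0.3 mm and gave a radius of 89 mm against the stated 90 mm.

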